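# Fetch the wax tin from behind the bottles

### The job

The flat wax tin in the wooden rack is hemmed in by a torch and two bottles. Leave the tin where it is until you have stood all three upright on the cork side mat; then set the tin flat on the round coaster, wholly on it, and only after that put the torch and the bottles back upright, each in the same well of the rack that it stood in at the start. Tip nothing over on the way, leave the tape roll and the thread spool alone, and let everything stand free at the end.

Things in the scene. Friction and masses are not known exactly. Their poses are not given: they have to be found in the camera images.
- torch: black standing hand torch, a round rod 98 mm tall, 26 mm across; the tallest of the three in the rack. Origin: centre of its underside, z up its axis. 0.12 kg.
- glue_bottle: slim white standing bottle with a pointed nozzle, 72 mm tall; round body 23 mm across up to 45 mm, nozzle above. Origin: centre of its underside, z up its axis. 0.018 kg.
- cement_bottle: small standing bottle with a black cap, 58 mm tall; round body 26 mm across up to 38 mm, cap 17 mm across above. Origin: centre of its underside, z up its axis. 0.04 kg.
- tin: low round metal tin, 46 mm across, 17 mm high, lying flat in the rack's big well; grasp across its side. Origin: centre of its underside, z up. 0.035 kg.
- rack: fixed wooden board, 136 mm (its x) by 174 mm (its y), 14 mm thick, with four round wells 4 mm deep (well floors 10 mm above its origin). Well centres (its x, y in mm): the tin's, 54 mm wide, at (22, 0); three of 42 mm width for the torch and the bottles at (22, 54), (-32, 0) and (22, -54). Which of the three stands in which well differs from start to start. Origin: centre of its underside, z up.
- side_mat: fixed oblong cork mat, 110 mm (its x) by 190 mm (its y), 4 mm thick; side area for the torch and bottles. Origin: centre of its underside, z up.
- coaster: fixed round dark wooden coaster, 76 mm across, 4 mm thick. Origin: centre of its underside, z up.
- tape_roll: loose roll of tape lying flat behind the work, 52 mm across, 16 mm high; bystander. Origin: centre of its underside.
- thread_spool: loose standing thread spool behind the work, 25 mm across, 34 mm high; bystander. Origin: centre of its underside.
Things that resemble listed ones, but are neither listed nor needed, are in the scene too. There is more than one size of the tin; the one meant has the size given above.

How it is judged:
By the outcome, as a careful person would: the job done as asked, in the order asked, and still so for the second after the job is handed in, with the robot touching nothing.
It also fails if it takes over 141 s, if anything falls off the work surface, if the arm or the gripper's body presses on something with over 40 N, if the wrist force passes 120 N, or if a joint passes its speed limit or range.

### The arm

A 6-joint arm with a two-finger parallel gripper is mounted at the origin on a cart in front of the work surface, level with it; the furniture and walls round the work are solid. World frame = base frame: x ahead of the robot, y to its left, z up, the work surface at z = 0. Lengths are in m, angles in rad, forces in N, time in s.
With the tool pointing down it reaches from about 0.3 to 0.85 m from the base axis. Payload 5.4 kg.
Tool frame: the origin (TCP) lies at the very end of the fingers, on their centre line; the grasp point (between the pads) lies 19 mm behind it; z points along the fingers, y is the line along which they close (so a half turn about z gives the same grasp; the last joint's range is limited). The gripper opens to 85 mm and grips with 20 to 120 N. Pads are 22 mm wide; open, the fingers measure 114 mm over their backs; the gripper's body (76 mm by 85 mm) begins 54 mm behind the grasp point. The pads swing forward as they close: fully open they stand 13 mm farther back than shut.
Start: joints at [1.033, 0.158, 1.597, -0, 1.386, -0.21], TCP at [0.185, 0.544, 0.231] pointing down, gripper open.
Joint ranges: [-2.91, 2.91], [-0.94, 2.29], [0.18, 2.7], [-1.29, 4.43], [0.17, 2.64], [-3, 3]. Speed limits (rad/s): [2.57, 2.57, 3.14, 3.14, 3.14, 3.14].

### API

Orientations are given as a unit quaternion [w, x, y, z].
In Python, from cell import sense, get_image, calibration, finish_job gives the robot as it stands.
- The arm moves only by the tool jog_arm, never from a script. Its argument "deltas" is one flat list of numbers, 5 for each row, row after row: the opening in per cent of the stroke, from 0 (shut) to 100 (fully open), then the shift along the tool's x, y, z in mm, then the turn about the tool's z in rad. In form: [gripper, dx, dy, dz, yaw, gripper, dx, dy, dz, yaw, ...]. A call has 1 to 10 rows; each row is the pose to reach, as a shift and turn from the pose commanded when the call began, along the tool's axes at that moment; what a row does not reach only later rows make up. A row lasts 1/12 s, in which the tool goes at most 41.7 mm and 7.16 degrees, less where a joint would pass 70% of its speed; a pose out of reach is approached as far as the arm can. A call with a gripper value outside its range is refused whole. The fingers move at their own pace and stop on an object; the grip force is fixed at half the most. Time passes only in rows, so rows that repeat a pose let the fingers close. It gives the time, the measured TCP pose, the force, the opening and the grip force at its end, in the units of the state.
- sense(): the state, without advancing time (a new reading comes with each control period).
- get_image(name): name is "side" or "top" or "wrist"; returns the picture (420x560x3 uint8, blue, green, red); there is no depth.
- calibration(name): a dict with "fx", "fy", "cx", "cy" (pixels), "R" (3x3) and "t" (3): a world point X has camera coordinates R X + t. Camera axes: x right, y down, z forward; pixel columns grow to the right and rows downward; lengths in m; the calibration is good to about 2 mm. A picture is of the moment at which its call begins: read the wrist's pose just before it. calibration takes no time and is no camera call; for the wrist camera it gives the pose at the moment of the call.
- finish_job(): hands the job in; it is judged then, once.
The state is a dict: "time": time; "joint_positions": joint angles; "joint_velocities": joint speeds; "joint_efforts": joint torques, N m; "position": TCP position; "tool_rot": TCP orientation; "ft_force": force on the tool from outside, world axes, zero at the start; "wrist_torque": the same for the moment, N m; "grip_width": finger opening in m; "finger_force": force on a finger pad.
Only numpy, scipy, OpenCV 4.12 (cv2) and the standard library are available. Lean on these libraries where they do the work, as an engineer would, in place of code of your own. Each camera call takes 0.05 s, during which the arm holds its last target. There are 200 camera calls.

## Working session

There is one attempt and no reset: what is moved stays moved. The work goes in short steps, Python scripts to look and compute and a tool call to move; the robot and the scene stay as the last step left them, time stands still between calls to the robot, and variables do not carry over. Pictures are saved under pics/ and viewed, at most 14 in all, crops included, and the job is handed in when it is done.

Besides the shell and the picture viewer there is one more tool, called after "Request:" as a command line: name --argument value ..., lists and objects as JSON in quotes. jog_arm: Moves the arm, as the interface text tells. Its arguments: {"type":"object","properties":{"deltas":{"type":"array","items":{"type":"number"}}},"required":["deltas"]}

```bash
mkdir -p pics; ls
python3 - <<'E'
from cell import *
import cv2,numpy as np
for n in("top","side"):
    cv2.imwrite(f"pics/{n}0.png",get_image(n)); c=calibration(n); print(n,{k:np.round(v,4).tolist() for k,v in c.items()})
s=sense();print({k:np.round(v,3).tolist() for k,v in s.items()})
E
```

```text
pics
top {'fx': 405.5185, 'fy': 405.5185, 'cx': 280.652, 'cy': 210.269, 'R': [[0.0089, -0.9999, 0.0123], [-0.9962, -0.0099, -0.0867], [0.0868, -0.0114, -0.9962]], 't': [-0.0075, 0.5199, 0.8695]}
side {'fx': 503.8129, 'fy': 503.8129, 'cx': 277.0268, 'cy': 216.8725, 'R': [[0.9543, -0.2981, 0.0204], [-0.1469, -0.5275, -0.8368], [0.2602, 0.7955, -0.5472]], 't': [-0.4912, 0.1168, 0.9003]}
{'time': 0.1, 'joint_positions': [1.033, 0.159, 1.598, 0.0, 1.386, -0.21], 'joint_velocities': [-0.0, -0.002, -0.003, 0.001, -0.0, 0.001], 'joint_efforts': [0.001, -39.699, -33.234, -0.0, 0.004, 0.0], 'position': [0.185, 0.544, 0.23], 'tool_rot': [-0.0, 0.163, 0.987, -0.001], 'ft_force': [-1.024, -1.082, 0.2], 'wrist_torque': [-0.009, 0.06, -0.009], 'finger_force': 0.0, 'grip_width': 0.086}
```

View pics/top0.png

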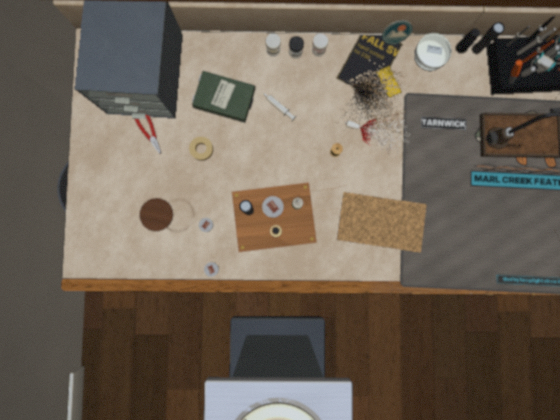

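View pics/side0.png

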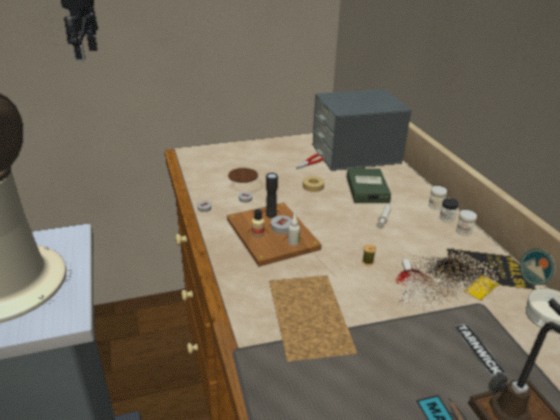

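Top view: the rack centre is at about (274,217), with the torch at (247,206), glue at (298,203), cement at (276,231) and a tin at (273,207). The cork mat is at (382,222) and the coaster at (156,214). The coaster could be confused with the stain ring at (180,215). The tin could be confused with the small tins at (206,225) and (211,268), or the tape roll at (201,149). I choose the larger tin at (273,207) in the rack and will check it in a crop while measuring.

```bash
cat > h.py <<'E'
from cell import *
import cv2,numpy as np
def ray(c,px,z):
    R=np.array(c["R"]);t=np.array(c["t"]);o=-R.T@t
    px=np.atleast_2d(np.array(px,float))
    d=np.c_[(px[:,0]-c["cx"])/c["fx"],(px[:,1]-c["cy"])/c["fy"],np.ones(len(px))]@R
    return o+d*((z-o[2])/d[:,2])[:,None]
def proj(c,X):
    p=np.atleast_2d(X)@np.array(c["R"]).T+np.array(c["t"])
    return np.c_[p[:,0]/p[:,2]*c["fx"]+c["cx"],p[:,1]/p[:,2]*c["fy"]+c["cy"]]
def tool():
    from scipy.spatial.transform import Rotation as Ro
    s=sense();q=s["tool_rot"];return np.array(s["position"]),Ro.from_quat([q[1],q[2],q[3],q[0]]).as_matrix()
E
python3 - <<'E'
from h import *
im=get_image("top");c=calibration("top")
hsv=cv2.cvtColor(im,cv2.COLOR_BGR2HSV)
for n,(u,v) in dict(rack=(255,235),mat=(382,222),coast=(156,214),tab=(220,180),mark=(180,215)).items(): print(n,hsv[v,u],end=' ')
def rect(seed,roi,z,lo,hi):
    m=cv2.inRange(hsv,lo,hi);k=np.zeros_like(m);x0,y0,x1,y1=roi;k[y0:y1,x0:x1]=m[y0:y1,x0:x1]
    cs,_=cv2.findContours(k,cv2.RETR_EXTERNAL,cv2.CHAIN_APPROX_NONE);cn=max(cs,key=cv2.contourArea)[:,0]
    P=ray(c,cn,z)[:,:2]*1000
    r=cv2.minAreaRect(P.astype(np.float32));return r,P,k
h=hsv[235,255].astype(int)
r,P,k=rect(0,(220,170,330,260),.014,(5,110,70),(14,255,190));print("\nrack",r)
r,P,k2=rect(0,(330,185,435,260),.004,(10,95,90),(20,255,255));print("mat",r)
r,P,k3=rect(0,(130,190,185,240),.004,(0,60,0),(15,255,110));print("coast",cv2.minEnclosingCircle(P.astype(np.float32)),r)
crop=cv2.resize(im[165:275,190:330],None,fx=5,fy=5,interpolation=cv2.INTER_CUBIC);cv2.imwrite("pics/crop.png",crop)
cv2.imwrite("pics/m.png",np.hstack([k|k2|k3]))
E
```

```text
rack [ 13 137 147] mat [ 16 108 151] coast [ 11 129  93] tab [ 16  43 185] mark [ 18  45 177] 
rack ((506.51666259765625, 12.822776794433594), (132.23287963867188, 170.57301330566406), 7.382224082946777)
mat ((498.6575927734375, -229.8706512451172), (187.25621032714844, 108.76136779785156), 81.64061737060547)
coast ((509.5666198730469, 276.2986145019531), 36.474674224853516) ((509.40277099609375, 275.88714599609375), (69.5053939819336, 71.4609603881836), 0.5913292765617371)
```

View pics/crop.png

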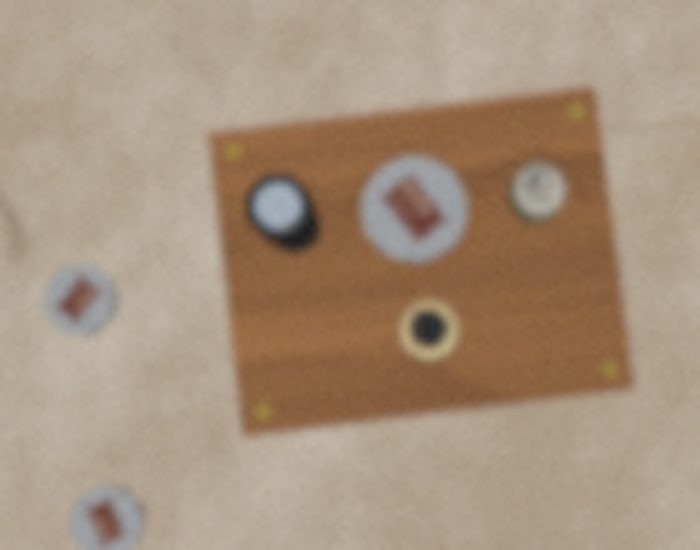

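The crop confirms the choice: the rack tin at crop (414,209) is about 22 px across (46 mm), while the decoys at (80,300) and (107,520) are only about 14 px (30 mm). Next I compute the object positions and check them against the wells.

Run:
```python
from h import *
c=calibration("top")
a=np.radians(7.4);R=np.array([[np.cos(a),-np.sin(a)],[np.sin(a),np.cos(a)]]);C=np.array([506.5,12.8])
f=lambda u,v:(190-.4+u/5,165-.4+v/5)
for n,p,z,w in (("torch",(278,207),.108,(22,54)),("glue",(538,190),.055,(22,-54)),("glue nozzle",(540,184),.08,(22,-54)),("cement cap",(429,328),.068,(-32,0)),("cement",(430,330),.048,(-32,0)),("tin",(414,209),.027,(22,0)),("dec1",(80,300),.01,(0,0)),("dec2",(107,520),.01,(0,0))):
    print(n,np.round(ray(c,f(*p),z)[0,:2]*1000,1),"well",np.round(C+R@w,1))
p,T=tool();print(p,T.round(3).tolist())
m=np.radians(-8.4);M=np.array([[np.cos(m),-np.sin(m)],[np.sin(m),np.cos(m)]])
for v in(-70,5,65):print(np.round(np.array([498.7,-229.9])+M@[0,v],1))
print("to torch above",T.T@(np.array([.521,.069,.15])-p)*1000)
```

```text
torch [520.3  69. ] well [521.4  69.2]
glue [533.8 -37.2] well [535.3 -37.9]
glue nozzle [533.7 -36.7] well [535.3 -37.9]
cement cap [474.3   8.5] well [474.8   8.7]
cement [474.2   8.1] well [474.8   8.7]
tin [527.9  15.7] well [528.3  15.6]
dec1 [487.5 163.6] well [506.5  12.8]
dec2 [390.8 149.3] well [506.5  12.8]
[0.18492331 0.54395595 0.2305226 ] [[-0.947, 0.322, -0.001], [0.322, 0.947, -0.001], [0.0, -0.001, -1.0]]
[ 488.5 -299.1]
[ 499.4 -225. ]
[ 508.2 -165.6]
to torch above [-471.12843969 -341.3353535    80.88730711]
```

Request:
jog_arm --deltas '[70, -471, -341, 70, 1.113, 70, -471, -341, 70, 1.113, 70, -471, -341, 70, 1.113, 70, -471, -341, 70, 1.113, 70, -471, -341, 70, 1.113, 70, -471, -341, 70, 1.113, 70, -471, -341, 70, 1.113, 70, -471, -341, 70, 1.113, 70, -471, -341, 70, 1.113, 70, -471, -341, 70, 1.113]'

```text
time: 0.98
position: [0.4249, 0.2049, 0.1812]
tool_rot: [0.0, 0.662, 0.75, 0.0]
ft_force: [0.6, 0.9, -0.3]
grip_width: 0.0599
finger_force: 0.0
```

```bash
cat >> h.py <<'E'
def go(x,y,z,ang=None):
    p,T=tool();d=T.T@(np.array([x,y,z])-p*1000)
    a=np.degrees(np.arctan2(T[1,1],T[0,1]));w=0 if ang is None else (a-ang+90)%180-90
    print("p",(p*1000).round(1),"toolY",a.round(1),"d",d.round(1),"yaw",np.radians(w).round(3))
E
python3 -c "
from h import *
go(520.5,69,150,7.4)"
```

```text
p [424.9 204.9 181.2] toolY 7.2 d [-146.8   77.9   31.2] yaw -0.004
```

Request:
jog_arm --deltas '[70, -147, 78, 31, 0, 70, -147, 78, 31, 0, 70, -147, 78, 31, 0, 70, -147, 78, 31, 0, 70, -147, 78, 31, 0, 70, -147, 78, 31, 0, 70, -147, 78, 70, 0, 70, -147, 78, 105, 0, 70, -147, 78, 130, 0, 70, -147, 78, 140, 0]'

```text
time: 1.82
position: [0.5167, 0.0727, 0.0376]
tool_rot: [-0.003, 0.659, 0.752, -0.002]
ft_force: [-1.1, -0.2, -0.5]
grip_width: 0.0595
finger_force: 0.0
```

Request:
jog_arm --deltas '[70, 0, 0, 0, 0, 10, 0, 0, 0, 0, 10, 0, 0, 0, 0, 10, 0, 0, 0, 0, 10, 0, 0, 0, 0, 10, 0, 0, 0, 0, 10, 0, 0, 0, 0]'

```text
time: 2.4
position: [0.5224, 0.0713, 0.0439]
tool_rot: [0.001, 0.66, 0.752, 0.001]
ft_force: [-2.2, 1.5, 6.9]
grip_width: 0.0234
finger_force: 54.2
```

```bash
python3 -c "
from h import *
go(488.5,-299,140,7.4);go(488.5,-299,35.5,7.4)"
```

```text
p [522.4  71.3  43.9] toolY 7.5 d [-362.8  -81.3  -96.2] yaw 0.001
p [522.4  71.3  43.9] toolY 7.5 d [-362.7  -81.7    8.3] yaw 0.001
```

Request:
jog_arm --deltas '[10, 0, 0, 0, 0, 10, 0, 0, 0, 0, 10, 0, 0, 0, 0, 10, 0, 0, 0, 0]'

```text
time: 2.73
position: [0.5224, 0.0712, 0.0439]
tool_rot: [0.001, 0.66, 0.752, 0.001]
ft_force: [-1.9, 1.2, 7.1]
grip_width: 0.0238
finger_force: 54.2
```

```bash
python3 -c "
from h import *
go(488.5,-299,140,7.4);go(488.5,-299,35.5,7.4)
s=sense();print(s['ft_force'],s['wrist_torque'])
cv2.imwrite('pics/s1.png',get_image('side')[120:300,150:390].repeat(3,0).repeat(3,1))"
```

```text
p [522.4  71.2  43.9] toolY 7.4 d [-362.8  -81.3  -96.2] yaw 0.001
p [522.4  71.2  43.9] toolY 7.4 d [-362.7  -81.7    8.3] yaw 0.001
[-1.93817755  1.19169177  7.1073975 ] [0.24064401 0.33745327 0.0260933 ]
```

View pics/s1.png

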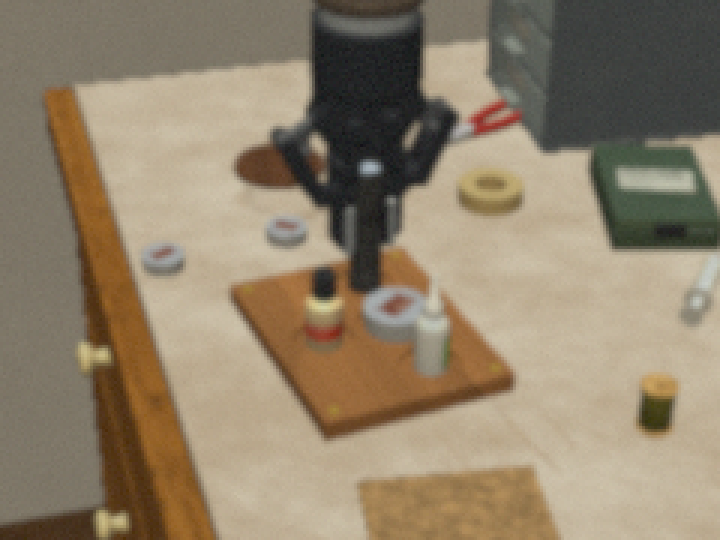

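The torch is between the fingers (crop (368,220)) and still upright in its well. I lift it now.

Request:
jog_arm --deltas '[10, 0, 0, -10, 0, 10, 0, 0, -30, 0, 10, 0, 0, -60, 0, 10, 0, 0, -90, 0, 10, 0, 0, -100, 0, 10, 0, 0, -100, 0, 10, 0, 0, -100, 0]'

```text
time: 3.37
position: [0.5208, 0.0711, 0.1417]
tool_rot: [0.0, 0.66, 0.752, 0.0]
ft_force: [-0.5, -0.3, -1.6]
grip_width: 0.0241
finger_force: 53.7
```

```bash
python3 -c "
from h import *
go(488.5,-299,140,7.4)
s=sense();print(s['ft_force'],s['wrist_torque'])"
```

```text
p [520.8  71.1 141.7] toolY 7.4 d [-362.8  -79.9    1.7] yaw 0.001
[-0.46957532 -0.34687275 -1.5559604 ] [-0.02839176  0.06881558 -0.00746547]
```

Request:
jog_arm --deltas '[10, -20, -4, -5, 0, 10, -55, -12, -5, 0, 10, -95, -21, -5, 0, 10, -135, -30, -5, 0, 10, -175, -39, -5, 0, 10, -215, -47, -5, 0, 10, -255, -56, -5, 0, 10, -295, -65, -5, 0, 10, -330, -73, -5, 0, 10, -352, -78, -5, 0]'

```text
time: 4.2
position: [0.4869, -0.2906, 0.1439]
tool_rot: [-0.002, 0.661, 0.751, -0.0]
ft_force: [0.1, 0.4, -1.2]
grip_width: 0.0239
finger_force: 53.7
```

Request:
jog_arm --deltas '[10, -11, -2, 5, 0, 10, -11, -2, 35, 0, 10, -11, -2, 70, 0, 10, -11, -2, 95, 0, 10, -11, -2, 103, 0, 10, -11, -2, 103, 0, 10, -11, -2, 103, 0]'

```text
time: 4.78
position: [0.4879, -0.2978, 0.0423]
tool_rot: [-0.001, 0.659, 0.752, 0.0]
ft_force: [0.4, 0.7, -1.2]
grip_width: 0.0233
finger_force: 54.8
```

```bash
python3 -c "
from h import *
go(488.5,-299,37,7.4)
s=sense();print(s['ft_force'],s['wrist_torque'])"
```

```text
p [ 487.9 -297.8   42.3] toolY 7.5 d [-1.3  0.4  5.3] yaw 0.002
[ 0.44636215  0.65512044 -1.18721049] [0.01683666 0.02619361 0.04194759]
```

Lower in small steps until contact.

Request:
jog_arm --deltas '[10, 0, 0, 2, 0, 10, 0, 0, 3, 0, 10, 0, 0, 4, 0, 10, 0, 0, 4, 0]'

```text
time: 5.12
position: [0.4885, -0.2991, 0.0396]
tool_rot: [0.0, 0.66, 0.752, 0.0]
ft_force: [0.3, -0.2, -1.6]
grip_width: 0.0237
finger_force: 54.9
```

Request:
jog_arm --deltas '[10, 0, 0, 1, 0, 10, 0, 0, 2, 0, 10, 0, 0, 2, 0, 10, 0, 0, 2, 0]'

```text
time: 5.45
position: [0.4886, -0.2994, 0.038]
tool_rot: [0.0, 0.66, 0.752, -0.0]
ft_force: [-1.1, -0.1, 3.0]
grip_width: 0.024
finger_force: 55.2
```

Request:
jog_arm --deltas '[40, 0, 0, 0, 0, 70, 0, 0, 0, 0, 70, 0, 0, 0, 0, 70, 0, 0, 0, 0, 70, 0, 0, -10, 0, 70, 0, 0, -50, 0, 70, 0, 0, -90, 0, 70, 0, 0, -110, 0, 70, 0, 0, -110, 0, 70, 0, 0, -110, 0]'

```text
time: 6.28
position: [0.4893, -0.3, 0.1498]
tool_rot: [0.002, 0.66, 0.752, -0.0]
ft_force: [-0.7, -0.4, -1.2]
grip_width: 0.06
finger_force: 0.0
```

```bash
python3 -c "
from h import *
go(533.7,-37,140,7.4)"
```

```text
p [ 489.3 -300.   149.8] toolY 7.5 d [255.   78.1   9.2] yaw 0.001
```

Request:
jog_arm --deltas '[70, 40, 12, 0, 0, 70, 80, 24, 5, 0, 70, 120, 36, 10, 0, 70, 160, 48, 10, 0, 70, 200, 60, 10, 0, 70, 235, 72, 10, 0, 70, 254, 78, 10, 0, 70, 254, 78, 10, 0, 70, 254, 78, 10, 0, 70, 254, 78, 10, 0]'

```text
time: 7.12
position: [0.532, -0.0376, 0.1364]
tool_rot: [-0.001, 0.66, 0.751, -0.001]
ft_force: [0.4, 0.3, -0.6]
grip_width: 0.0599
finger_force: 0.0
```

Run:
```python
from h import *
go(533.7,-37,22,7.4)
a=get_image('top')[150:300,215:440];b=get_image('side')[120:380,200:400]
cv2.imwrite('pics/t2.png',np.hstack([cv2.resize(a,(400,267)),np.zeros((267,3,3),np.uint8),cv2.resize(b,(205,267))]))
```

```text
p [532.  -37.6 136.4] toolY 7.4 d [  0.4   2.  114.4] yaw 0.001
```

View pics/t2.png

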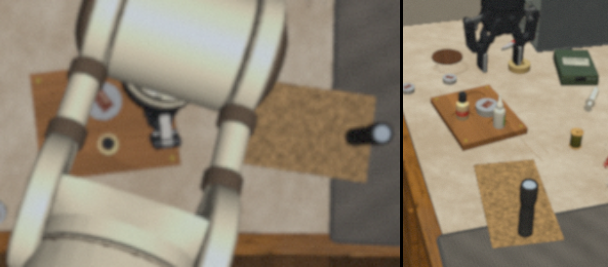

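The torch stands upright on the mat's far end (base at about (526,233) in the side crop); the gripper is above the glue. Descending to grasp it.

Request:
jog_arm --deltas '[70, 0, 2, 0, 0, 70, 0, 2, 35, 0, 70, 0, 2, 70, 0, 70, 0, 2, 95, 0, 70, 0, 2, 108, 0, 70, 0, 2, 112, 0, 70, 0, 2, 113, 0, 70, 0, 2, 113, 0, 70, 0, 2, 113, 0]'

```text
time: 7.97
position: [0.5361, -0.0376, 0.026]
tool_rot: [0.001, 0.66, 0.751, 0.001]
ft_force: [0.0, 1.1, -0.4]
grip_width: 0.0594
finger_force: 0.0
```

Request:
jog_arm --deltas '[45, 0, 0, 0, 0, 30, 0, 0, 0, 0, 20, 0, 0, 0, 0, 10, 0, 0, 0, 0, 10, 0, 0, 0, 0, 10, 0, 0, 0, 0, 10, 0, 0, 0, 0]'

```text
time: 8.55
position: [0.5355, -0.0371, 0.0255]
tool_rot: [0.001, 0.66, 0.752, 0.0]
ft_force: [-0.9, 1.1, 6.4]
grip_width: 0.0207
finger_force: 58.8
```

Request:
jog_arm --deltas '[10, 0, 0, -10, 0, 10, 0, 0, -30, 0, 10, 0, 0, -60, 0, 10, 0, 0, -80, 0, 10, 0, 0, -85, 0, 10, 0, 0, -85, 0]'

```text
time: 9.05
position: [0.5362, -0.0373, 0.1116]
tool_rot: [0.002, 0.66, 0.752, 0.001]
ft_force: [1.1, 0.9, -1.2]
grip_width: 0.0207
finger_force: 58.9
```

```bash
python3 -c "
from h import *
go(499.5,-225,100,7.4)
s=sense();print(s['ft_force'],s['grip_width'])"
```

```text
p [536.2 -37.3 111.6] toolY 7.5 d [-181.3  -60.7   11.7] yaw 0.001
[ 1.08216419  0.94772966 -1.24674223] 0.020652334258771887
```

Request:
jog_arm --deltas '[10, -20, -7, 0, 0, 10, -55, -18, 0, 0, 10, -95, -32, 5, 0, 10, -130, -44, 10, 0, 10, -160, -54, 10, 0, 10, -176, -59, 10, 0, 10, -181, -61, 10, 0, 10, -181, -61, 40, 0, 10, -181, -61, 70, 0, 10, -181, -61, 84, 0]'

```text
time: 9.88
position: [0.4951, -0.2215, 0.0209]
tool_rot: [-0.004, 0.66, 0.752, -0.0]
ft_force: [-0.7, 0.8, -0.7]
grip_width: 0.0204
finger_force: 58.9
```

Request:
jog_arm --deltas '[10, 0, 0, 1, 0, 10, 0, 0, 2, 0, 10, 0, 0, 2, 0]'

```text
time: 10.13
position: [0.4976, -0.2234, 0.0231]
tool_rot: [-0.001, 0.659, 0.752, 0.0]
ft_force: [-0.0, -0.5, -0.5]
grip_width: 0.0207
finger_force: 59.3
```

Request:
jog_arm --deltas '[10, 0, 0, 1, 0, 10, 0, 0, 2, 0, 10, 0, 0, 3, 0, 10, 0, 0, 4, 0, 10, 0, 0, 4, 0, 10, 0, 0, 4, 0]'

```text
time: 10.63
position: [0.4978, -0.2243, 0.0196]
tool_rot: [0.0, 0.66, 0.752, 0.0]
ft_force: [0.0, -0.4, -0.5]
grip_width: 0.0204
finger_force: 59.3
```

Request:
jog_arm --deltas '[10, 0, 0, 1, 0, 10, 0, 0, 1, 0, 10, 0, 0, 1, 0]'

```text
time: 10.88
position: [0.4979, -0.2244, 0.0194]
tool_rot: [-0.0, 0.66, 0.752, -0.0]
ft_force: [-2.4, 1.4, 7.5]
grip_width: 0.0205
finger_force: 60.1
```

Request:
jog_arm --deltas '[40, 0, 0, 0, 0, 70, 0, 0, 0, 0, 70, 0, 0, 0, 0, 70, 0, 0, 0, 0, 70, 0, 0, -10, 0, 70, 0, 0, -50, 0, 70, 0, 0, -85, 0, 70, 0, 0, -100, 0, 70, 0, 0, -100, 0, 70, 0, 0, -100, 0]'

```text
time: 11.72
position: [0.4985, -0.2248, 0.12]
tool_rot: [0.001, 0.66, 0.752, 0.0]
ft_force: [-1.0, 0.3, -0.4]
grip_width: 0.06
finger_force: 0.0
```

```bash
python3 -c "
from h import *
go(474.2,8.3,105,97)"
```

```text
p [ 498.5 -224.8  120. ] toolY 7.4 d [234.3   6.1  14.5] yaw -1.563
```

Request:
jog_arm --deltas '[70, 40, 1, 0, -0.12, 70, 80, 2, 0, -0.24, 70, 120, 3, 0, -0.36, 70, 160, 4, 0, -0.48, 70, 200, 5, 5, -0.6, 70, 225, 6, 10, -0.72, 70, 234, 6, 14, -0.84, 70, 234, 6, 14, -0.96, 70, 234, 6, 14, -1.08, 70, 234, 6, 14, -1.2]'

```text
time: 12.55
position: [0.4717, 0.0093, 0.1025]
tool_rot: [-0.002, 0.117, 0.993, 0.0]
ft_force: [-0.6, -0.5, -0.8]
grip_width: 0.0599
finger_force: 0.0
```

Request:
jog_arm --deltas '[70, 0, 0, 0, -0.12, 70, 0, 0, 0, -0.24, 70, 0, 0, 0, -0.34, 70, 0, 0, 0, -0.37, 70, 0, 0, 0, -0.37, 70, 0, 0, 0, -0.37]'

```text
time: 13.05
position: [0.4722, 0.0087, 0.1031]
tool_rot: [-0.001, -0.064, 0.998, 0.0]
ft_force: [-0.2, 0.7, -0.3]
grip_width: 0.0598
finger_force: 0.0
```

Run:
```python
from h import *
go(474.2,8.3,25,97)
a=get_image('top')[150:300,215:440];b=get_image('side')[120:380,200:400]
cv2.imwrite('pics/t3.png',np.hstack([cv2.resize(a,(400,267)),np.zeros((267,3,3),np.uint8),cv2.resize(b,(205,267))]))
```

```text
p [472.2   8.7 103.1] toolY 97.3 d [-2.1 -0.8 78.1] yaw 0.006
```

View pics/t3.png

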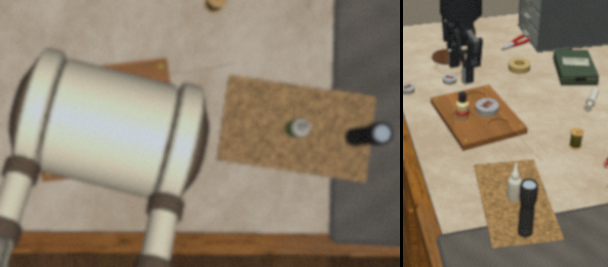

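Glue (top crop (299,127)) and torch stand upright on the mat. Descending on the cement bottle.

Request:
jog_arm --deltas '[70, -1, 0, 5, 0, 70, -2, -1, 35, 0, 70, -2, -1, 65, 0, 70, -2, -1, 78, 0, 70, -2, -1, 82, 0, 70, -2, -1, 82, 0, 70, -2, -1, 82, 0, 70, -2, -1, 82, 0]'

```text
time: 13.82
position: [0.4768, 0.0075, 0.0238]
tool_rot: [0.001, -0.065, 0.998, -0.0]
ft_force: [0.4, -0.7, -0.2]
grip_width: 0.0601
finger_force: 0.0
```

Request:
jog_arm --deltas '[45, 0, 0, 0, 0, 30, 0, 0, 0, 0, 20, 0, 0, 0, 0, 10, 0, 0, 0, 0, 10, 0, 0, 0, 0, 10, 0, 0, 0, 0, 10, 0, 0, 0, 0]'

```text
time: 14.4
position: [0.4764, 0.0075, 0.0235]
tool_rot: [0.001, -0.065, 0.998, -0.0]
ft_force: [-1.6, -0.7, 6.5]
grip_width: 0.0235
finger_force: 59.3
```

Request:
jog_arm --deltas '[10, 0, 0, -10, 0, 10, 0, 0, -30, 0, 10, 0, 0, -60, 0, 10, 0, 0, -80, 0, 10, 0, 0, -85, 0, 10, 0, 0, -85, 0]'

```text
time: 14.9
position: [0.4769, 0.0075, 0.1094]
tool_rot: [0.002, -0.065, 0.998, -0.001]
ft_force: [0.6, -0.9, -1.4]
grip_width: 0.0229
finger_force: 58.9
```

```bash
python3 -c "
from h import *
go(508,-166,100)
s=sense();print(s['ft_force'],s['grip_width'])"
```

```text
p [476.9   7.5 109.4] toolY 97.4 d [  -8.5 -176.     9.7] yaw 0.0
[ 0.56933162 -0.85485746 -1.41901502] 0.022868348673534152
```

Request:
jog_arm --deltas '[10, -1, -20, 0, 0, 10, -3, -55, 0, 0, 10, -5, -95, 5, 0, 10, -7, -130, 10, 0, 10, -8, -155, 10, 0, 10, -9, -168, 10, 0, 10, -9, -171, 10, 0, 10, -9, -171, 40, 0, 10, -9, -171, 70, 0, 10, -9, -171, 84, 0]'

```text
time: 15.73
position: [0.5037, -0.1576, 0.0195]
tool_rot: [-0.003, -0.065, 0.998, 0.002]
ft_force: [-1.0, -0.0, -1.2]
grip_width: 0.0232
finger_force: 59.0
```

Request:
jog_arm --deltas '[10, 0, 0, 1, 0, 10, 0, 0, 2, 0, 10, 0, 0, 3, 0, 10, 0, 0, 3, 0, 10, 0, 0, 3, 0]'

```text
time: 16.15
position: [0.5073, -0.1607, 0.0217]
tool_rot: [0.001, -0.065, 0.998, -0.001]
ft_force: [-0.7, -0.1, -1.0]
grip_width: 0.0232
finger_force: 59.0
```

Request:
jog_arm --deltas '[10, 0, 0, 1, 0, 10, 0, 0, 2, 0, 10, 0, 0, 3, 0, 10, 0, 0, 4, 0, 10, 0, 0, 4.5, 0, 10, 0, 0, 4.5, 0, 10, 0, 0, 4.5, 0]'

```text
time: 16.73
position: [0.5067, -0.1608, 0.0175]
tool_rot: [-0.0, -0.065, 0.998, 0.0]
ft_force: [-5.1, 2.5, 11.7]
grip_width: 0.023
finger_force: 60.5
```

Contact. Release narrowly, rise, and head for the tin.

Request:
jog_arm --deltas '[30, 0, 0, -0.5, 0, 45, 0, 0, -0.5, 0, 45, 0, 0, -0.5, 0, 45, 0, 0, -0.5, 0, 45, 0, 0, -10, 0, 45, 0, 0, -40, 0, 45, 0, 0, -75, 0, 45, 0, 0, -90, 0, 90, 0, 0, -90, 0, 90, 0, 0, -90, 0]'

```text
time: 17.57
position: [0.5072, -0.1611, 0.1074]
tool_rot: [0.001, -0.065, 0.998, -0.001]
ft_force: [1.1, -0.8, -1.2]
grip_width: 0.0615
finger_force: 0.0
```

```bash
python3 -c "
from h import *
go(528,15.6,95,7.4)"
```

```text
p [ 507.2 -161.1  107.4] toolY 97.4 d [-43.4 172.5  12.2] yaw -1.571
```

Request:
jog_arm --deltas '[90, -10, 40, 0, 0, 90, -20, 80, 0, 0, 90, -30, 120, 5, 0, 90, -38, 152, 10, 0, 90, -42, 168, 12, 0, 90, -43, 172, 12, 0, 90, -43, 172, 12, 0, 90, -43, 172, 12, 0, 90, -43, 172, 12, 0]'

```text
time: 18.32
position: [0.5268, 0.0143, 0.0937]
tool_rot: [-0.0, -0.064, 0.998, -0.0]
ft_force: [-0.1, 0.0, -0.3]
grip_width: 0.0767
finger_force: 0.0
```

Run:
```python
from h import *
go(528,15.6,15,97.4)
a=get_image('top')[150:300,215:440];b=get_image('side')[120:380,200:400]
cv2.imwrite('pics/t4.png',np.hstack([cv2.resize(a,(400,267)),np.zeros((267,3,3),np.uint8),cv2.resize(b,(205,267))]))
```

```text
p [526.8  14.3  93.7] toolY 97.3 d [-1.5  1.1 78.7] yaw -0.001
```

View pics/t4.png

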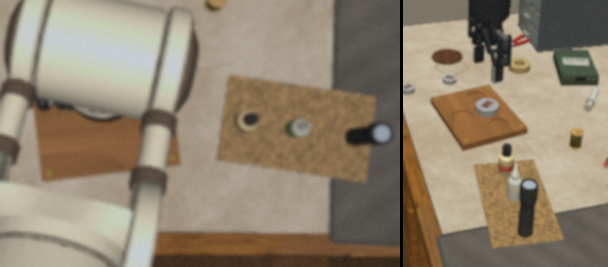

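All three stand on the mat (top crop: cement (248,120), glue (299,127), torch (380,133)). Now the tin.

Request:
jog_arm --deltas '[90, -1, 1, 5, 0, 90, -1, 1, 35, 0, 90, -1, 1, 60, 0, 90, -1, 1, 72, 0, 90, -1, 1, 77, 0, 90, -1, 1, 79, 0, 90, -1, 1, 80, 0, 90, -1, 1, 80, 0, 90, -1, 1, 80, 0]'

```text
time: 19.17
position: [0.529, 0.0163, 0.0153]
tool_rot: [0.001, -0.065, 0.998, -0.0]
ft_force: [-0.4, 0.3, -0.6]
grip_width: 0.0767
finger_force: 0.0
```

Request:
jog_arm --deltas '[75, 0, 0, 0, 0, 65, 0, 0, 0, 0, 55, 0, 0, 0, 0, 40, 0, 0, 0, 0, 40, 0, 0, 0, 0, 40, 0, 0, 0, 0, 40, 0, 0, 0, 0]'

```text
time: 19.75
position: [0.5283, 0.0165, 0.015]
tool_rot: [0.0, -0.065, 0.998, -0.0]
ft_force: [-2.7, 0.3, 6.0]
grip_width: 0.0438
finger_force: 60.2
```

Request:
jog_arm --deltas '[40, 0, 0, -5, 0, 40, 0, 0, -15, 0, 40, 0, 0, -35, 0, 40, 0, 0, -50, 0, 40, 0, 0, -50, 0, 40, 0, 0, -50, 0]'

```text
time: 20.25
position: [0.5287, 0.0164, 0.0652]
tool_rot: [0.001, -0.065, 0.998, -0.0]
ft_force: [-0.4, -0.3, -0.9]
grip_width: 0.0437
finger_force: 61.0
```

```bash
python3 -c "
from h import *
go(509.5,276,60)
s=sense();print(s['ft_force'],s['grip_width'])"
```

```text
p [528.7  16.4  65.2] toolY 97.4 d [-14.4 259.9   5. ] yaw 0.0
[-0.37155271 -0.34621365 -0.91766611] 0.043658666204609835
```

Request:
jog_arm --deltas '[40, -2, 20, 0, 0, 40, -4, 55, 0, 0, 40, -6, 95, 0, 0, 40, -8, 135, 0, 0, 40, -10, 175, 0, 0, 40, -12, 212, 0, 0, 40, -14, 240, 0, 0, 40, -14, 254, 0, 0, 40, -14, 260, 0, 0, 40, -14, 260, 0, 0]'

```text
time: 21.08
position: [0.5074, 0.2765, 0.0631]
tool_rot: [-0.001, -0.065, 0.998, -0.0]
ft_force: [0.6, -0.5, 0.6]
grip_width: 0.0439
finger_force: 61.1
```

Request:
jog_arm --deltas '[40, 0, 0, 5, 0, 40, 0, 0, 20, 0, 40, 0, 0, 38, 0, 40, 0, 0, 48, 0, 40, 0, 0, 50, 0, 40, 0, 0, 51, 0, 40, 0, 0, 51, 0, 40, 0, 0, 51, 0]'

```text
time: 21.75
position: [0.5091, 0.2761, 0.014]
tool_rot: [0.001, -0.064, 0.998, 0.0]
ft_force: [-0.6, 0.2, -0.0]
grip_width: 0.0437
finger_force: 61.1
```

Request:
jog_arm --deltas '[40, 0, 0, 1, 0, 40, 0, 0, 2, 0, 40, 0, 0, 3, 0, 40, 0, 0, 4, 0, 40, 0, 0, 5, 0, 40, 0, 0, 5, 0, 40, 0, 0, 5, 0]'

```text
time: 22.33
position: [0.5083, 0.2763, 0.009]
tool_rot: [-0.0, -0.065, 0.998, -0.0]
ft_force: [-3.7, -1.4, 6.8]
grip_width: 0.0438
finger_force: 61.9
```

Request:
jog_arm --deltas '[60, 0, 0, -0.5, 0, 80, 0, 0, -0.5, 0, 80, 0, 0, -0.5, 0, 80, 0, 0, -0.5, 0, 80, 0, 0, -0.5, 0, 80, 0, 0, -10, 0, 80, 0, 0, -45, 0, 80, 0, 0, -80, 0, 80, 0, 0, -100, 0, 80, 0, 0, -100, 0]'

```text
time: 23.17
position: [0.5122, 0.2775, 0.1148]
tool_rot: [0.005, -0.065, 0.998, 0.001]
ft_force: [1.2, -0.8, 1.0]
grip_width: 0.0685
finger_force: 0.0
```

```bash
python3 -c "
from h import *
go(506.7,-160.8,115)"
```

```text
p [512.2 277.5 114.8] toolY 97.4 d [  62.  -433.9   -1.7] yaw 0.0
```

Request:
jog_arm --deltas '[45, 6, -40, -5, 0, 45, 12, -81, -5, 0, 45, 18, -122, -5, 0, 45, 24, -163, -5, 0, 45, 29, -204, -5, 0, 45, 35, -245, -5, 0, 45, 41, -286, -5, 0, 45, 47, -327, -5, 0, 45, 53, -368, -5, 0, 45, 58, -405, -5, 0]'

```text
time: 24.0
position: [0.5021, -0.1352, 0.1129]
tool_rot: [-0.0, -0.064, 0.998, -0.0]
ft_force: [0.5, 0.2, 0.6]
grip_width: 0.0386
finger_force: 0.0
```

Request:
jog_arm --deltas '[45, 2, -15, 0, 0, 45, 3, -25, 0, 0, 45, 3, -28, 0, 0, 45, 3, -28, 0, 0, 45, 3, -28, 0, 0]'

```text
time: 24.42
position: [0.5034, -0.1597, 0.1127]
tool_rot: [-0.0, -0.065, 0.998, 0.0]
ft_force: [0.3, 0.9, -0.8]
grip_width: 0.0386
finger_force: 0.0
```

Run:
```python
from h import *
go(506.7,-160.8,18,97.4)
c=calibration("top");im=get_image('top')
a=im[170:270,120:260];b=get_image('side')[120:380,200:400]
cv2.imwrite('pics/t5.png',np.hstack([cv2.resize(a,(374,267)),np.zeros((267,3,3),np.uint8),cv2.resize(b,(205,267))]))
```

```text
p [ 503.4 -159.7  112.7] toolY 97.5 d [-3.2 -1.6 94.7] yaw 0.001
```

View pics/t5.png

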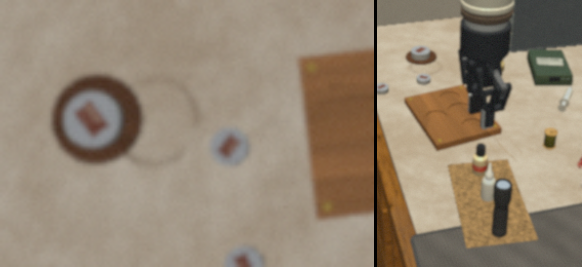

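The tin (92,120) lies wholly inside the coaster (97,118). Next I pick up the cement bottle with the opening at 55%.

Request:
jog_arm --deltas '[55, -3, -1, 0, 0, 55, -3, -1, 10, 0, 55, -3, -1, 40, 0, 55, -3, -1, 70, 0, 55, -3, -1, 85, 0, 55, -3, -1, 91, 0, 55, -3, -1, 91, 0, 55, -3, -1, 91, 0, 55, -3, -1, 91, 0]'

```text
time: 25.27
position: [0.5078, -0.1622, 0.0234]
tool_rot: [0.001, -0.065, 0.998, -0.001]
ft_force: [-0.3, 0.1, 0.8]
grip_width: 0.0474
finger_force: 0.0
```

Request:
jog_arm --deltas '[40, 0, 0, 0, 0, 30, 0, 0, 0, 0, 20, 0, 0, 0, 0, 10, 0, 0, 0, 0, 10, 0, 0, 0, 0, 10, 0, 0, 0, 0, 10, 0, 0, 0, 0]'

```text
time: 25.85
position: [0.5076, -0.1622, 0.0234]
tool_rot: [0.001, -0.065, 0.998, -0.001]
ft_force: [-0.4, 0.0, 6.3]
grip_width: 0.0226
finger_force: 59.0
```

Request:
jog_arm --deltas '[10, 0, 0, -10, 0, 10, 0, 0, -30, 0, 10, 0, 0, -60, 0, 10, 0, 0, -80, 0, 10, 0, 0, -85, 0, 10, 0, 0, -85, 0]'

```text
time: 26.35
position: [0.5079, -0.1624, 0.1091]
tool_rot: [0.002, -0.065, 0.998, -0.001]
ft_force: [-0.8, 0.1, -0.1]
grip_width: 0.0226
finger_force: 59.0
```

```bash
python3 -c "
from h import *
go(474.7,8.6,100)
s=sense();print(s['ft_force'],s['grip_width'])"
```

```text
p [ 507.9 -162.4  109.1] toolY 97.4 d [ 10.9 173.9   8.6] yaw 0.0
[-0.82224265  0.10213847 -0.08636311] 0.022614505213656308
```

Request:
jog_arm --deltas '[10, 1, 20, 0, 0, 10, 3, 55, 0, 0, 10, 6, 95, 5, 0, 10, 8, 130, 8, 0, 10, 9, 156, 8, 0, 10, 10, 170, 8, 0, 10, 10, 174, 8, 0, 10, 10, 174, 8, 0, 10, 10, 174, 8, 0]'

```text
time: 27.1
position: [0.474, 0.0091, 0.0983]
tool_rot: [-0.001, -0.065, 0.998, -0.0]
ft_force: [-0.1, 0.2, -0.5]
grip_width: 0.0228
finger_force: 59.1
```

```bash
python3 -c "
from h import *
go(475.5,8.6,29.4)"
```

```text
p [474.    9.1  98.3] toolY 97.4 d [-1.5 -0.7 68.9] yaw 0.0
```

Request:
jog_arm --deltas '[10, -1, -1, 5, 0, 10, -1, -1, 30, 0, 10, -1, -1, 50, 0, 10, -1, -1, 61, 0, 10, -1, -1, 64, 0, 10, -1, -1, 65, 0, 10, -1, -1, 65, 0, 10, -1, -1, 65, 0]'

```text
time: 27.77
position: [0.4765, 0.0083, 0.0351]
tool_rot: [0.001, -0.064, 0.998, -0.0]
ft_force: [0.1, 0.5, 0.1]
grip_width: 0.0223
finger_force: 59.1
```

Request:
jog_arm --deltas '[10, 0, 0, 1, 0, 10, 0, 0, 2, 0, 10, 0, 0, 3, 0, 10, 0, 0, 4, 0, 10, 0, 0, 5, 0, 10, 0, 0, 5, 0, 10, 0, 0, 5, 0]'

```text
time: 28.35
position: [0.4756, 0.0088, 0.0294]
tool_rot: [0.0, -0.065, 0.998, -0.0]
ft_force: [-3.0, -0.1, 5.0]
grip_width: 0.0225
finger_force: 59.6
```

Contact at 29.4 mm, as expected for the well floor. Release, rise, then turn to the glue bottle.

Request:
jog_arm --deltas '[30, 0, 0, -0.5, 0, 55, 0, 0, -0.5, 0, 65, 0, 0, -0.5, 0, 65, 0, 0, -0.5, 0, 65, 0, 0, -10, 0, 65, 0, 0, -40, 0, 65, 0, 0, -75, 0, 65, 0, 0, -90, 0, 65, 0, 0, -90, 0, 65, 0, 0, -90, 0]'

```text
time: 29.18
position: [0.4762, 0.0085, 0.1203]
tool_rot: [0.001, -0.065, 0.998, -0.0]
ft_force: [-0.0, -0.3, -0.7]
grip_width: 0.0558
finger_force: 0.0
```

```bash
python3 -c "
from h import *
go(498,-224.4,115,7.4)"
```

```text
p [476.2   8.5 120.3] toolY 97.4 d [   8.4 -233.8    5.6] yaw -1.571
```

Request:
jog_arm --deltas '[65, 2, -40, 0, 0.12, 65, 3, -80, 0, 0.24, 65, 5, -120, 0, 0.36, 65, 6, -160, 0, 0.48, 65, 7, -195, 0, 0.6, 65, 8, -222, 0, 0.72, 65, 8, -233, 0, 0.84, 65, 8, -233, 0, 0.96, 65, 8, -233, 0, 1.08, 65, 8, -233, 0, 1.2]'

```text
time: 30.02
position: [0.4961, -0.2229, 0.1169]
tool_rot: [-0.002, 0.513, 0.858, 0.0]
ft_force: [0.3, -0.1, -0.0]
grip_width: 0.0552
finger_force: 0.0
```

Request:
jog_arm --deltas '[65, 0, 0, 0, 0.12, 65, 0, 0, 0, 0.24, 65, 0, 0, 0, 0.34, 65, 0, 0, 0, 0.37, 65, 0, 0, 0, 0.37, 65, 0, 0, 0, 0.37]'

```text
time: 30.52
position: [0.4966, -0.2227, 0.1175]
tool_rot: [-0.001, 0.659, 0.752, -0.0]
ft_force: [-0.8, 0.7, -0.2]
grip_width: 0.0554
finger_force: 0.0
```

```bash
python3 -c "
from h import *
go(498,-224.4,19.5,7.4)"
```

```text
p [ 496.6 -222.7  117.5] toolY 7.5 d [-2.1  1.4 98. ] yaw 0.002
```

Request:
jog_arm --deltas '[65, -1, 0, 5, 0, 65, -1, 0, 35, 0, 65, -1, 0, 65, 0, 65, -1, 0, 85, 0, 65, -1, 0, 93, 0, 65, -1, 0, 96, 0, 65, -1, 0, 96, 0, 65, -1, 0, 96, 0, 65, -1, 0, 96, 0]'

```text
time: 31.27
position: [0.4988, -0.2252, 0.0246]
tool_rot: [0.002, 0.66, 0.752, 0.0]
ft_force: [0.5, 0.5, 0.5]
grip_width: 0.0554
finger_force: 0.0
```

Request:
jog_arm --deltas '[45, 0, 0, 0, 0, 30, 0, 0, 0, 0, 20, 0, 0, 0, 0, 10, 0, 0, 0, 0, 10, 0, 0, 0, 0, 10, 0, 0, 0, 0, 10, 0, 0, 0, 0]'

```text
time: 31.85
position: [0.4983, -0.2248, 0.024]
tool_rot: [0.001, 0.66, 0.752, 0.0]
ft_force: [-1.5, -0.2, 5.8]
grip_width: 0.0205
finger_force: 58.9
```

Request:
jog_arm --deltas '[10, 0, 0, -10, 0, 10, 0, 0, -30, 0, 10, 0, 0, -60, 0, 10, 0, 0, -90, 0, 10, 0, 0, -95, 0, 10, 0, 0, -95, 0]'

```text
time: 32.35
position: [0.4992, -0.2256, 0.1212]
tool_rot: [0.003, 0.66, 0.752, 0.0]
ft_force: [0.5, -0.9, 0.0]
grip_width: 0.0202
finger_force: 58.9
```

```bash
python3 -c "
from h import *
go(535,-38,115)
s=sense();print(s['ft_force'],s['grip_width'])"
```

```text
p [ 499.2 -225.6  121.2] toolY 7.5 d [181.4  59.7   5.7] yaw 0.0
[ 0.48653608 -0.92902086  0.02274192] 0.020197720103632577
```

Request:
jog_arm --deltas '[10, 20, 7, 0, 0, 10, 55, 18, 0, 0, 10, 95, 31, 5, 0, 10, 135, 44, 5, 0, 10, 163, 53, 5, 0, 10, 177, 58, 5, 0, 10, 181, 60, 5, 0, 10, 181, 60, 5, 0, 10, 181, 60, 5, 0]'

```text
time: 33.1
position: [0.533, -0.0377, 0.1122]
tool_rot: [-0.001, 0.66, 0.752, -0.001]
ft_force: [0.1, -0.2, -0.2]
grip_width: 0.0205
finger_force: 58.9
```

```bash
python3 -c "
from h import *
go(535,-38,30)"
```

```text
p [533.  -37.7 112.2] toolY 7.4 d [-0.6  2.  82.2] yaw 0.0
```

Request:
jog_arm --deltas '[10, 0, 1, 5, 0, 10, 0, 1, 35, 0, 10, 0, 1, 60, 0, 10, 0, 1, 73, 0, 10, 0, 1, 77, 0, 10, 0, 1, 78, 0, 10, 0, 1, 78, 0, 10, 0, 1, 78, 0]'

```text
time: 33.77
position: [0.5357, -0.0377, 0.0362]
tool_rot: [0.001, 0.66, 0.751, 0.0]
ft_force: [0.3, 0.1, -0.1]
grip_width: 0.0206
finger_force: 58.9
```

Request:
jog_arm --deltas '[10, 0, 0, 1, 0, 10, 0, 0, 2, 0, 10, 0, 0, 3, 0, 10, 0, 0, 4, 0, 10, 0, 0, 5, 0, 10, 0, 0, 5, 0, 10, 0, 0, 5, 0]'

```text
time: 34.35
position: [0.5347, -0.0369, 0.03]
tool_rot: [0.0, 0.66, 0.752, 0.0]
ft_force: [-0.2, 0.0, 0.2]
grip_width: 0.0203
finger_force: 58.9
```

Request:
jog_arm --deltas '[10, 0, 0, 0.5, 0, 10, 0, 0, 1, 0, 10, 0, 0, 1, 0, 10, 0, 0, 1, 0]'

```text
time: 34.68
position: [0.5348, -0.037, 0.0299]
tool_rot: [-0.0, 0.66, 0.752, -0.0]
ft_force: [-2.9, 1.3, 7.9]
grip_width: 0.0201
finger_force: 59.8
```

Request:
jog_arm --deltas '[30, 0, 0, -0.5, 0, 55, 0, 0, -0.5, 0, 70, 0, 0, -0.5, 0, 70, 0, 0, -0.5, 0, 70, 0, 0, -10, 0, 70, 0, 0, -40, 0, 70, 0, 0, -80, 0, 70, 0, 0, -110, 0, 70, 0, 0, -115, 0, 70, 0, 0, -115, 0]'

```text
time: 35.52
position: [0.5368, -0.0376, 0.1476]
tool_rot: [0.003, 0.66, 0.752, 0.001]
ft_force: [-0.8, 0.9, -0.9]
grip_width: 0.06
finger_force: 0.0
```

```bash
python3 -c "
from h import *
go(488.6,-299.3,145,7.4)"
```

```text
p [536.8 -37.6 147.6] toolY 7.5 d [-253.2  -81.8    2.8] yaw 0.001
```

Request:
jog_arm --deltas '[70, -39, -12, 0, 0, 70, -78, -25, 0, 0, 70, -117, -37, 0, 0, 70, -156, -50, 0, 0, 70, -195, -62, 0, 0, 70, -230, -74, 0, 0, 70, -253, -81, 0, 0, 70, -253, -81, 0, 0, 70, -253, -81, 0, 0, 70, -253, -81, 0, 0]'

```text
time: 36.35
position: [0.4865, -0.297, 0.1425]
tool_rot: [-0.002, 0.66, 0.752, 0.0]
ft_force: [0.4, -0.7, 0.4]
grip_width: 0.0598
finger_force: 0.0
```

Run:
```python
from h import *
go(488.6,-299.3,38,7.4)
a=get_image('top')[170:270,120:340];b=get_image('side')[120:380,200:400]
cv2.imwrite('pics/t6.png',np.hstack([cv2.resize(a,(587,267)),np.zeros((267,3,3),np.uint8),cv2.resize(b,(205,267))]))
```

```text
p [ 486.5 -297.   142.5] toolY 7.5 d [ -2.9   2.  104.5] yaw 0.001
```

View pics/t6.png

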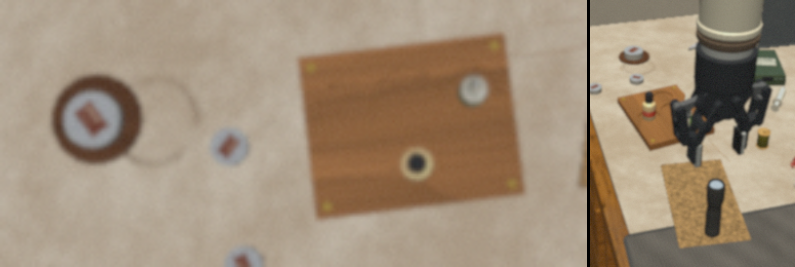

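Glue (472,90) and cement (416,163) stand in their wells, and the tin is on the coaster. Now the torch.

Request:
jog_arm --deltas '[70, -1, 1, 5, 0, 70, -1, 1, 35, 0, 70, -1, 1, 65, 0, 70, -1, 1, 88, 0, 70, -1, 1, 97, 0, 70, -1, 1, 100, 0, 70, -1, 1, 100, 0, 70, -1, 1, 100, 0, 70, -1, 1, 100, 0]'

```text
time: 37.2
position: [0.4895, -0.3001, 0.046]
tool_rot: [0.002, 0.66, 0.752, -0.0]
ft_force: [-0.3, -0.6, -0.8]
grip_width: 0.0602
finger_force: 0.0
```

Request:
jog_arm --deltas '[45, 0, 0, 0, 0, 30, 0, 0, 0, 0, 20, 0, 0, 0, 0, 10, 0, 0, 0, 0, 10, 0, 0, 0, 0, 10, 0, 0, 0, 0, 10, 0, 0, 0, 0]'

```text
time: 37.78
position: [0.4886, -0.2997, 0.045]
tool_rot: [0.001, 0.66, 0.752, -0.0]
ft_force: [-1.1, 0.9, 6.4]
grip_width: 0.0238
finger_force: 58.7
```

Request:
jog_arm --deltas '[10, 0, 0, -10, 0, 10, 0, 0, -30, 0, 10, 0, 0, -60, 0, 10, 0, 0, -90, 0, 10, 0, 0, -105, 0, 10, 0, 0, -105, 0, 10, 0, 0, -105, 0]'

```text
time: 38.37
position: [0.4884, -0.2993, 0.1495]
tool_rot: [0.001, 0.66, 0.752, -0.0]
ft_force: [-1.2, -0.4, -1.6]
grip_width: 0.024
finger_force: 59.0
```

```bash
python3 -c "
from h import *
go(521,69.2,145)
s=sense();print(s['ft_force'],s['grip_width'])"
```

```text
p [ 488.4 -299.3  149.5] toolY 7.4 d [361.2  80.1   4.2] yaw 0.0
[-1.24804265 -0.39424007 -1.60077268] 0.024037386583402404
```

Request:
jog_arm --deltas '[10, 20, 4, 0, 0, 10, 55, 12, 0, 0, 10, 95, 21, 0, 0, 10, 135, 30, 0, 0, 10, 175, 39, 0, 0, 10, 215, 48, 0, 0, 10, 255, 57, 0, 0, 10, 295, 65, 0, 0, 10, 330, 73, 0, 0, 10, 352, 78, 0, 0]'

```text
time: 39.2
position: [0.5178, 0.0636, 0.1464]
tool_rot: [-0.002, 0.659, 0.752, -0.001]
ft_force: [0.7, 0.5, -0.8]
grip_width: 0.0237
finger_force: 59.0
```

Request:
jog_arm --deltas '[10, 9, 2, 0, 0, 10, 9, 2, 0, 0, 10, 9, 2, 0, 0, 10, 9, 2, 0, 0]'

```text
time: 39.53
position: [0.5203, 0.0679, 0.1481]
tool_rot: [-0.0, 0.66, 0.751, -0.001]
ft_force: [-0.1, -0.2, -1.8]
grip_width: 0.0242
finger_force: 59.0
```

```bash
python3 -c "
from h import *
go(521,69.2,51)"
```

```text
p [520.3  67.9 148.1] toolY 7.4 d [ 1.3  1.  97.1] yaw 0.0
```

Request:
jog_arm --deltas '[10, 1, 0, 5, 0, 10, 1, 0, 35, 0, 10, 1, 0, 65, 0, 10, 1, 0, 84, 0, 10, 1, 0, 91, 0, 10, 1, 0, 92, 0, 10, 1, 0, 92, 0, 10, 1, 0, 92, 0]'

```text
time: 40.2
position: [0.5221, 0.0697, 0.0586]
tool_rot: [0.001, 0.66, 0.751, 0.001]
ft_force: [-0.0, -0.4, -0.6]
grip_width: 0.024
finger_force: 59.0
```

Request:
jog_arm --deltas '[10, 0, 0, 1, 0, 10, 0, 0, 2, 0, 10, 0, 0, 3, 0, 10, 0, 0, 4, 0, 10, 0, 0, 5, 0, 10, 0, 0, 5, 0, 10, 0, 0, 5, 0]'

```text
time: 40.78
position: [0.5205, 0.0702, 0.0519]
tool_rot: [-0.0, 0.66, 0.752, -0.0]
ft_force: [-0.3, 0.3, -1.5]
grip_width: 0.0237
finger_force: 59.0
```

Request:
jog_arm --deltas '[10, 0, 0, 0.5, 0, 10, 0, 0, 1, 0, 10, 0, 0, 1.5, 0, 10, 0, 0, 1.5, 0, 10, 0, 0, 1.5, 0]'

```text
time: 41.2
position: [0.5208, 0.0701, 0.0509]
tool_rot: [0.0, 0.66, 0.752, 0.0]
ft_force: [-1.9, -0.6, 4.7]
grip_width: 0.024
finger_force: 59.5
```

Contact at 51 mm, which is the well floor. Release and rise clear.

Request:
jog_arm --deltas '[30, 0, 0, -0.5, 0, 55, 0, 0, -0.5, 0, 70, 0, 0, -0.5, 0, 70, 0, 0, -0.5, 0, 70, 0, 0, -10, 0, 70, 0, 0, -40, 0, 70, 0, 0, -80, 0, 70, 0, 0, -110, 0, 70, 0, 0, -120, 0, 70, 0, 0, -120, 0]'

```text
time: 42.03
position: [0.5232, 0.07, 0.1748]
tool_rot: [0.003, 0.66, 0.752, 0.002]
ft_force: [-0.8, 0.1, -0.5]
grip_width: 0.0594
finger_force: 0.0
```

Request:
jog_arm --deltas '[70, -40, 0, -10, 0, 70, -80, 0, -20, 0, 70, -120, 0, -30, 0, 70, -160, 0, -30, 0, 70, -200, 0, -30, 0, 70, -240, 0, -30, 0, 70, -260, 0, -30, 0, 70, -260, 0, -30, 0, 70, -260, 0, -30, 0, 70, -260, 0, -30, 0]'

```text
time: 42.87
position: [0.5535, -0.1864, 0.1989]
tool_rot: [-0.002, 0.66, 0.752, -0.0]
ft_force: [-0.7, -0.3, 0.5]
grip_width: 0.06
finger_force: 0.0
```

Run:
```python
from h import *
a=get_image('top')[130:270,120:350];b=get_image('side')[120:300,180:400]
cv2.imwrite('pics/t7.png',np.hstack([cv2.resize(a,(460,280)),np.zeros((280,3,3),np.uint8),cv2.resize(b,(337,280))]))
```

```text
(no output)
```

View pics/t7.png

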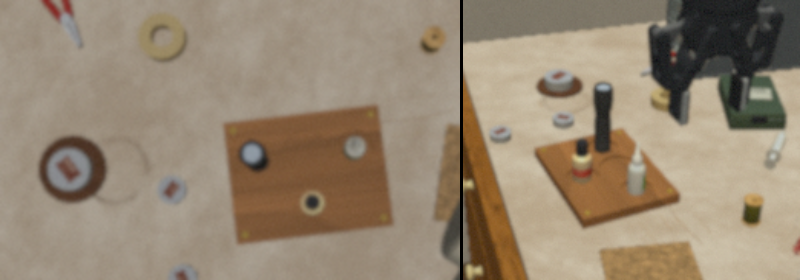

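The torch (253,153), glue (354,147) and cement (312,203) stand upright in their original wells. The tin (69,169) is on the coaster, and the tape roll and spool are untouched.

Request:
jog_arm --deltas '[70, 0, 0, 0, 0, 70, 0, 0, 0, 0, 70, 0, 0, 0, 0, 70, 0, 0, 0, 0]'

```text
time: 43.3
position: [0.5544, -0.1872, 0.2006]
tool_rot: [0.0, 0.659, 0.752, 0.0]
ft_force: [0.5, 0.2, 0.9]
grip_width: 0.0597
finger_force: 0.0
```

```bash
python3 -c "
from cell import *
print(finish_job())"
```

```text
the job is handed in; nothing more can be done
None
```

Job handed in at about 43 s: the tin lies flat and wholly on the coaster, and the torch and both bottles are back upright in their original wells; the hand-in call returned no verdict.

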